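# Draw out the finished vial tray of an autosampler

### The arm

A 6-joint arm with a two-finger parallel gripper is mounted at the origin on the work surface. World frame = base frame: x ahead of the robot, y to its left, z up, the work surface at z = 0. Lengths are in m, angles in rad, forces in N, time in s.
With the tool pointing down it reaches from about 0.375 to 0.9 m from the base axis. Payload 3.1 kg.
Tool frame: the origin (TCP) lies between the finger pads; the fingertips stand 17 mm ahead of it and the grasp point (between the pads) lies 2 mm behind it (robot.nose_length is the distance from the TCP to the fingertips, in m); z points along the fingers, y is the line along which they close (so a half turn about z gives the same grasp; the last joint's range is limited). The gripper opens to 87 mm and grips with 3 to 60 N. Pads are 19 mm wide; open, the fingers measure 117 mm over their backs; the gripper's body (75 mm by 190 mm) begins 51 mm behind the grasp point.
Start: joints at [-1.385, 0.527, 1.433, -0, 1.181, -0.178], TCP at [0.222, -0.584, 0.24] pointing down, gripper open.
Joint ranges: [-3.08, 3.08], [-0.75, 2.2], [0.22, 2.44], [-1.43, 4.57], [0, 2.65], [-2.85, 2.85]. Speed limits (rad/s): [2.79, 2.79, 3.14, 3.14, 3.14, 3.14].

### API

Orientations are given as a unit quaternion [x, y, z, w].
In Python, from rig import robot, cams gives the robot as it stands.
- The arm moves only by the shell command python3 -m pendant 'ROWS' [FORCE]. ROWS is JSON, a list of rows, each an object with "jaw": the opening, from 0 (shut) to 1 (fully open); "linear": the shift along the tool's x, y, z in cm, a list of three; "twist": the turn about the tool's z in degrees. A call has 1 to 12 rows; each row shifts and turns the commanded pose from where the row before left it, along the tool's axes as they then stand; what a row does not reach is not made up. A row lasts 1/12 s, in which the tool goes at most 41.7 mm and 7.16 degrees, less where a joint would pass 70% of its speed; a pose out of reach is approached as far as the arm can. A call is refused whole if a number of a shift passes 4.17 or a number of a turn 7.16, either way. A call with a gripper value outside its range is refused whole. The fingers move at their own pace and stop on an object; FORCE is the grip in N (left out, the last holds). Time passes only in rows, so rows that do not move let the fingers close. It gives the time, the measured TCP pose, the force, the opening and the grip force at its end, in the units of the state.
- robot.get_obs(): the state, without advancing time (a new reading comes with each control period).
- cams.camera(name): name is "scene" or "top"; returns a dict with "color" (420x560x3 uint8, blue, green, red), "depth" (420x560 float32, m along the optical axis (not along the pixel's ray), 0 where there is no reading), "fov_y" (degrees; the focal length in pixels is half the picture's height over the tangent of half this angle, whatever the lens; pixels are square), "cx", "cy" (the principal point, pixels), "k1" (the pictures are not rectified: a ray, as slopes to the right and down, at radius r is drawn at 1 + k1 r^2 times it, then the intrinsics apply), "view" (4x4, takes a point from world to camera coordinates). Camera axes: x right, y down, z forward; pixel columns grow to the right and rows downward; lengths in m; the calibration is good to about 2 mm. A picture is of the moment at which its call begins.
- robot.hand_in(): hands the job in; it is judged then, once.
The state is a dict: "time": time; "q": joint angles; "joint_velocities": joint speeds; "joint_torque": joint torques, N m; "position": TCP position; "tool_rot": TCP orientation; "ft_force": force on the tool from outside, world axes, zero at the start; "moment": the same for the moment, N m; "grip_width": finger opening in m; "grip_force": force on a finger pad.
Only numpy, scipy, OpenCV 4.12 (cv2) and the standard library are available. Lean on these libraries where they do the work, as an engineer would, in place of code of your own. Each camera call takes 0.05 s, during which the arm holds its last target. There are 200 camera calls.

### The job

The samples with the blue caps have been run: hook a fingertip behind the raised front lip of the half tray they stand in and draw that tray out of the autosampler along its rails, all the way to its stop, smoothly and without pinching or hauling on the lip, then take the hand away. Leave the tray with the red-capped vials home, lift no vial, and do not disturb the bottles and the vial block on the bench.

Things in the scene. Friction and masses are not known exactly. Their poses are not given: they have to be found in the camera images.
- sampler: fixed white autosampler, 345 mm wide (y), 435 deep (x). Origin: on the bench under the middle of its front face; x points into it (trays are drawn to -x), z up. Its front 170 mm is a bay open to the front and above, with two half trays side by side between side cheeks 103 mm high (|y| over 158 mm). Rear part 200 mm high; on it the smoked cover, already flipped back, to 300 mm
- blue_tray (a joint): slide of the tray that carries the blue-capped vials, in m: 0 = home, 0.12 = fully out against its stop. It slides on two rails with about 2.5 N of friction plus 8 N per m/s, and stays where it is left
- red_tray (a joint): the same for the tray with the red-capped vials, which stays home (0). Either tray may be the left or the right one; their middles are 156 mm apart
- blue_lip: dark grey upright lip at the front of the tray with blue-capped vials, fixed to that tray and moving with it: 110 mm long (y), 6 mm thick, 22 mm high above the tray floor. Origin: middle of the top edge of its inner (rear) face, 92 mm above the bench; x points into the machine (the tray is drawn to -x), z up
- blue_card: blank white card holder covering the outer (front) face of that lip, on the blue-capped tray: 110 mm long (y), 4 mm thick (x 0 to -4 mm), 21 mm high. Origin: middle of the top edge of its rear face, 3 mm below and 6 mm in front of the lip's origin; axes as the lip's
- blue_pocket (a point): centre of the floor of the empty pocket behind the lip of the blue-capped tray, 70 mm above the bench; the pocket is open above, 40 mm from lip to vial rack (x +-20 mm) and 146 mm wide (y +-73 mm). Axes as the lip's; moves with the tray
- blue_rack (a point): centre of the top of the grey vial rack on the blue-capped tray: 122 x 122 mm, 4 x 4 wells, 94 mm above the bench; the vials in it stand up to 113 mm above the bench, none in the row next to the lip. Axes as the lip's; moves with the tray
- blue_vial0: loose glass vial with blue cap, 16 mm diameter, 43 mm tall, about 14 g, standing upright and 24 mm deep in a well of the blue tray's rack; origin: centre of its underside, z up
- blue_vial1: loose glass vial with blue cap, 16 mm diameter, 43 mm tall, about 14 g, standing upright and 24 mm deep in a well of the blue tray's rack; origin: centre of its underside, z up
- blue_vial2: loose glass vial with blue cap, 16 mm diameter, 43 mm tall, about 14 g, standing upright and 24 mm deep in a well of the blue tray's rack; origin: centre of its underside, z up
- blue_vial3: loose glass vial with blue cap, 16 mm diameter, 43 mm tall, about 14 g, standing upright and 24 mm deep in a well of the blue tray's rack; origin: centre of its underside, z up
- red_lip: dark grey upright lip at the front of the tray with red-capped vials, fixed to that tray and moving with it: 110 mm long (y), 6 mm thick, 22 mm high above the tray floor. Origin: middle of the top edge of its inner (rear) face, 92 mm above the bench; x points into the machine (the tray is drawn to -x), z up
- red_card: blank white card holder covering the outer (front) face of that lip, on the red-capped tray: 110 mm long (y), 4 mm thick (x 0 to -4 mm), 21 mm high. Origin: middle of the top edge of its rear face, 3 mm below and 6 mm in front of the lip's origin; axes as the lip's
- red_pocket (a point): centre of the floor of the empty pocket behind the lip of the red-capped tray, 70 mm above the bench; the pocket is open above, 40 mm from lip to vial rack (x +-20 mm) and 146 mm wide (y +-73 mm). Axes as the lip's; moves with the tray
- red_rack (a point): centre of the top of the grey vial rack on the red-capped tray: 122 x 122 mm, 4 x 4 wells, 94 mm above the bench; the vials in it stand up to 113 mm above the bench, none in the row next to the lip. Axes as the lip's; moves with the tray
- red_vial0: loose glass vial with red cap, 16 mm diameter, 43 mm tall, about 14 g, standing upright and 24 mm deep in a well of the red tray's rack; origin: centre of its underside, z up
- red_vial1: loose glass vial with red cap, 16 mm diameter, 43 mm tall, about 14 g, standing upright and 24 mm deep in a well of the red tray's rack; origin: centre of its underside, z up
- red_vial2: loose glass vial with red cap, 16 mm diameter, 43 mm tall, about 14 g, standing upright and 24 mm deep in a well of the red tray's rack; origin: centre of its underside, z up
- red_vial3: loose glass vial with red cap, 16 mm diameter, 43 mm tall, about 14 g, standing upright and 24 mm deep in a well of the red tray's rack; origin: centre of its underside, z up
- amber_bottle: loose amber reagent bottle with dark stopper, 72 mm diameter, 138 mm tall, standing on the bench in front of the sampler; origin: centre of its underside, z up
- clear_bottle: loose clear bottle with grey cap, 60 mm diameter, 112 mm tall, standing on the bench in front of the sampler; origin: centre of its underside, z up
- vial_rack: loose blue block with small white vials, 52 x 100 x 42 mm, on the bench in front of the sampler; origin: centre of its underside, z up

How it is judged:
By the outcome, as a careful person would: the job done as asked, in the order asked, and still so for the second after the job is handed in, with the robot touching nothing.
It also fails if it takes over 35 s, if anything falls off the work surface, if the arm or the gripper's body presses on something with over 40 N, if the wrist force passes 120 N, or if a joint passes its speed limit or range.

## Working session

There is one attempt and no reset: what is moved stays moved. The work goes in short steps, Python scripts to look and compute and a shell command to move; the robot and the scene stay as the last step left them, time stands still between calls to the robot, and variables do not carry over. Pictures are saved under pics/ and viewed, at most 10 in all, crops included, and the job is handed in when it is done.

```bash
mkdir -p pics; ls
cat > h.py <<'E'
import numpy as np, cv2
from rig import robot, cams
def K(c):
    h=c["color"].shape[0]; f=h/2/np.tan(np.radians(c["fov_y"])/2)
    return np.array([[f,0,c["cx"]],[0,f,c["cy"]],[0,0,1.]]), np.array([c["k1"],0,0,0.])
def pts(c,uv,depth=None,z=None):
    k,d=K(c); uv=np.asarray(uv,float).reshape(-1,1,2)
    s=cv2.undistortPoints(uv,k,d)[:,0]; r=np.c_[s,np.ones(len(s))]
    V=np.array(c["view"]); R,t=V[:3,:3],V[:3,3]; o=-R.T@t; w=r@R
    if depth is not None: return o+w*np.asarray(depth)[:,None]
    return o+w*((z-o[2])/w[:,2])[:,None]
E
python3 - <<'E'
from h import *
for n in("scene","top"):
    c=cams.camera(n); cv2.imwrite(f"pics/{n}0.png",c["color"]); np.savez(f"{n}0.npz",**c)
    V=np.array(c["view"]);print(n,c["fov_y"],c["k1"],-V[:3,:3].T@V[:3,3])
print(robot.get_obs())
E
```

```text
pics
scene 53.70285853957309 -0.06082965454423626 [1.10952488 0.34681875 0.56619443]
top 44.33392728328511 -0.03478783416048985 [0.35635851 0.01182964 1.12793438]
{'time': 0.1, 'q': array([-1.38550598e+00,  5.28420225e-01,  1.43377773e+00, -5.65144308e-06,
        1.18141094e+00, -1.78473571e-01]), 'joint_velocities': array([-8.33076747e-05, -2.81786221e-03, -2.24388630e-03,  1.19908611e-03,
        8.22415929e-04,  2.97187348e-04]), 'joint_torque': array([ 2.58870250e-04, -4.40984523e+01, -1.77150589e+01,  6.34489604e-02,
        5.33501920e-02, -4.08811979e-05]), 'position': array([ 0.22229439, -0.58345395,  0.23863944]), 'tool_rot': array([ 9.83504330e-01,  1.80881774e-01, -6.04915866e-06, -1.00810651e-03]), 'ft_force': array([ 0.35390853, -0.10076519, -0.00469145]), 'moment': array([-0.01519999,  0.0436732 , -0.01067869]), 'grip_force': 0.0, 'grip_width': 0.08684105005996674}
```

View pics/scene0.png

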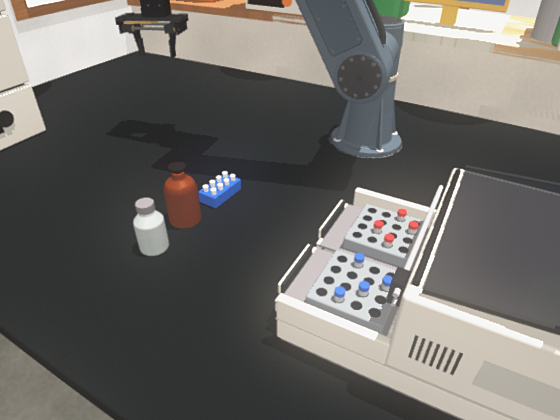

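View pics/top0.png

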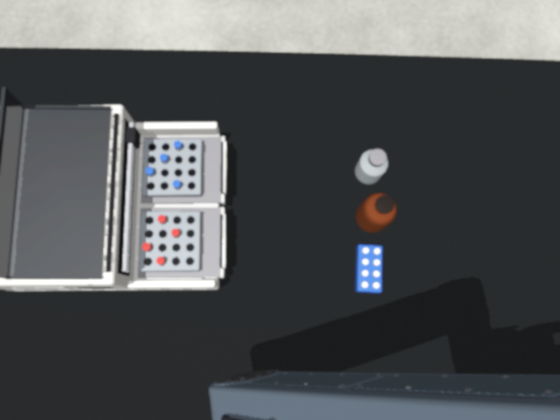

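The blue tray is the upper one in the top view (lip at cols ~220-227, rows ~137-205), and the red tray is below it. The bottles and block are at cols 355-395, to the right, which is the draw direction.

Run:
```python
from h import *
c=dict(np.load("top0.npz")); im=c["color"]; D=c["depth"]
cv2.imwrite("pics/crop.png",cv2.resize(im[110:300,120:250],None,fx=4,fy=3.1,interpolation=cv2.INTER_CUBIC)[:600])
print(np.round(pts(c,[[0,0],[559,0],[0,419],[224,170]],z=0.092),3))
hsv=cv2.cvtColor(im,cv2.COLOR_BGR2HSV)
for n,m in(("blue",cv2.inRange(hsv,(100,120,80),(125,255,255))),("red",cv2.inRange(hsv,(0,150,130),(8,255,255)))):
    k,_,s,ce=cv2.connectedComponentsWithStats(m)
    for i in range(1,k):
        if s[i,4]>15: print(n,s[i,4],ce[i].round(1),pts(c,[ce[i]],z=.113).round(4)[0], pts(c,[ce[i]],z=.042).round(3)[0])
# heights near lips
v,u=np.mgrid[110:300,120:250]; P=pts(c,np.c_[u.ravel(),v.ravel()],depth=D[110:300,120:250].ravel())
np.save("P.npy",P)
Z=P[:,2].reshape(u.shape)
for r in (150,160,170,180,190,220,240,255): print(r,[(int(a),int(z*1000)) for a,z in zip(range(196,232),Z[r-110,76:112])])
for n,(x,y) in dict(clear=(376,157),amber=(385,206),block=(370,268)).items(): print(n,pts(c,[[x,y]],depth=[D[y,x]]).round(3))
```

```text
[[ 1.04   0.637  0.092]
 [ 1.073 -0.635  0.092]
 [ 0.15   0.526  0.092]
 [ 0.651  0.115  0.092]]
blue 37 [177.8 144.5] [0.6979 0.2101 0.113 ] [0.722 0.224 0.042]
blue 38 [163.9 157.5] [0.6695 0.2371 0.113 ] [0.691 0.253 0.042]
blue 48 [149.2 170.6] [0.6411 0.2653 0.113 ] [0.661 0.283 0.042]
blue 38 [176.8 183.8] [0.6145 0.2073 0.113 ] [0.633 0.221 0.042]
blue 898 [367.7 268.7] [ 0.4498 -0.1778  0.113 ] [ 0.456 -0.191  0.042]
red 21 [162.  218.8] [0.5417 0.2331 0.113 ] [0.555 0.249 0.042]
red 21 [175.6 232.4] [0.5147 0.2042 0.113 ] [0.526 0.218 0.042]
red 25 [146.7 246.3] [0.4857 0.26   0.113 ] [0.495 0.277 0.042]
red 17 [160.9 260.1] [0.459  0.2302 0.113 ] [0.466 0.245 0.042]
150 [(196, 93), (197, 94), (198, 95), (199, 97), (200, 96), (201, 95), (202, 80), (203, 75), (204, 70), (205, 70), (206, 69), (207, 72), (208, 71), (209, 72), (210, 67), (211, 69), (212, 70), (213, 70), (214, 75), (215, 72), (216, 68), (217, 70), (218, 68), (219, 67), (220, 69), (221, 89), (222, 94), (223, 93), (224, 91), (225, 89), (226, 78), (227, -2), (228, -2), (229, 0), (230, 0), (231, 2)]
160 [(196, 95), (
[... 2149 characters left out ...]
12, 66), (213, 70), (214, 68), (215, 69), (216, 67), (217, 69), (218, 69), (219, 67), (220, 90), (221, 89), (222, 91), (223, 87), (224, 93), (225, 85), (226, 0), (227, 0), (228, 0), (229, -3), (230, 0), (231, 2)]
255 [(196, 99), (197, 94), (198, 95), (199, 93), (200, 79), (201, 73), (202, 70), (203, 68), (204, 69), (205, 71), (206, 71), (207, 71), (208, 70), (209, 69), (210, 69), (211, 69), (212, 70), (213, 68), (214, 72), (215, 72), (216, 69), (217, 67), (218, 69), (219, 68), (220, 89), (221, 94), (222, 93), (223, 90), (224, 89), (225, 79), (226, 3), (227, 0), (228, 0), (229, 1), (230, 1), (231, 4)]
clear [[ 0.68  -0.199  0.112]]
amber [[ 0.571 -0.209  0.139]]
block [[ 0.459 -0.198  0.029]]
```

View pics/crop.png

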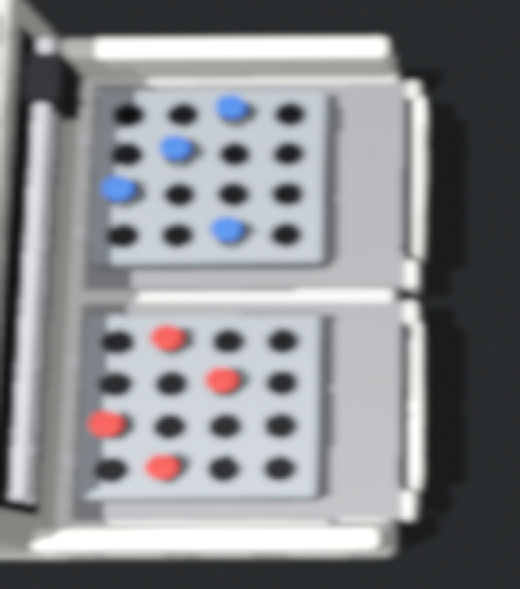

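The crop shows both lips as light strips at crop x ~405-425, with the blue one spanning crop y ~80-290. The pocket behind the blue lip is empty. I'll close the fingers and point their width along the lip.

Run:
```python
from h import *
c=dict(np.load("top0.npz")); D=c["depth"]
P=np.load("P.npy").reshape(190,130,3)
e=[];o=[]
for r in list(range(145,198)):
    row=P[r-110,:,2]; u=np.arange(120,250)
    # inner edge: crossing .081 upward beyond 210
    i=[k for k in range(92,109) if row[k]<.081<=row[k+1]]
    j=[k for k in range(98,112) if row[k]>=.04>row[k+1]]
    if i and j: e.append([u[i[0]]+.5,r]);o.append([u[j[0]]+.5,r])
E=pts(c,e,z=.092);O=pts(c,o,z=.089)
for A in(E,O):
    f=np.polyfit(A[:,0],A[:,1],1);print(f,np.degrees(np.arctan(f[0])),A[:,0].min(),A[:,0].max())
# bright ends of lip + extent rows from depth>.08 in cols 222-225
s=(np.median(P[:,102:105,2],axis=1)>.08); rr=np.where(s)[0]+110; print(rr)
for r in(rr.min(),rr.max()): print(pts(c,[[223,r]],z=.092))
# tray centre from rack: points at .094
m=(abs(P[...,2]-.0945)<.005); m[:,85:]=0; m[:22]=0; m[95:]=0
k,l,st,ce=cv2.connectedComponentsWithStats(m.astype(np.uint8)); i=1+st[1:,4].argmax(); print(st[i],ce[i]+[120,110])
q=P[l==i][:,:2].astype(np.float32); print(cv2.minAreaRect(q))
```

```text
[0.03090087 0.1025159 ] 1.7699261150541263 0.6042031281208733 0.7058234115068932
[0.02716758 0.09241438] 1.5562047083813173 0.6051302696846783 0.7070983061935563
[141 142 143 144 145 146 147 148 149 150 151 152 153 154 155 156 157 158
 159 160 161 162 163 164 165 166 167 168 169 170 171 172 173 174 175 176
 177 178 179 180 181 182 183 184 185 186 187 188 189 190 191 192 214 215
 216 217 218 219 220 221 222 223 224 225 226 227 228 229 230 231 232 233
 234 235 236 237 238 239 240 241 242 243 244 245 246 247 248 249 250 251
 252 253 254 255 256 257 258 259 260 261 262 263 264 265 266 267]
[[0.71476746 0.11944464 0.092     ]]
[[0.44976188 0.10928168 0.092     ]]
[  22   28   60   58 3023] [172.24214357 166.76943434]
((0.6572126746177673, 0.22410979866981506), (0.12247565388679504, 0.12312372773885727), 2.2724437713623047)
```

```bash
python3 -m pendant '[{"jaw":0,"linear":[0,0,-0.5],"twist":-2},{"jaw":0,"linear":[0,0,-1],"twist":-5},{"jaw":0,"linear":[0,0,-1],"twist":-7},{"jaw":0,"linear":[0,0,-1],"twist":-7},{"jaw":0,"linear":[0,0,-0.5],"twist":-7},{"jaw":0,"linear":[0,0,0],"twist":-7},{"jaw":0,"linear":[0,0,0],"twist":-7},{"jaw":0,"linear":[0,0,0],"twist":-7},{"jaw":0,"linear":[0,0,0],"twist":-7},{"jaw":0,"linear":[0,0,0],"twist":-7},{"jaw":0,"linear":[0,0,0],"twist":-5.3},{"jaw":0,"linear":[0,0,0],"twist":-3}]' 10
```

```text
time: 1.1
position: [0.2223, -0.5837, 0.2789]
tool_rot: [0.692, 0.722, 0.0, -0.001]
ft_force: [1.7, 0.0, 0.0]
grip_width: 0.015
grip_force: 0.0
```

```bash
python3 -m pendant '[{"jaw":0,"linear":[1,0.7,0],"twist":0},{"jaw":0,"linear":[2.5,1.6,0],"twist":0},{"jaw":0,"linear":[3.2,2.1,0],"twist":0},{"jaw":0,"linear":[3.2,2.1,0],"twist":0},{"jaw":0,"linear":[3.2,2.1,0],"twist":0},{"jaw":0,"linear":[3.2,2.1,0],"twist":0},{"jaw":0,"linear":[3.2,2.1,0],"twist":0},{"jaw":0,"linear":[3.2,2.1,0],"twist":0},{"jaw":0,"linear":[3.2,2.1,0],"twist":0},{"jaw":0,"linear":[3.2,2.1,0],"twist":0},{"jaw":0,"linear":[3.2,2.1,0],"twist":0},{"jaw":0,"linear":[3.2,2.1,0],"twist":0}]' && python3 -m pendant '[{"jaw":0,"linear":[3.2,2.1,0],"twist":0},{"jaw":0,"linear":[3.2,2.1,0],"twist":0},{"jaw":0,"linear":[3.2,2.1,0],"twist":0},{"jaw":0,"linear":[3.2,2.1,0],"twist":0},{"jaw":0,"linear":[3.2,2.1,0],"twist":0},{"jaw":0,"linear":[3.2,2.1,0],"twist":0},{"jaw":0,"linear":[3.2,2.1,0],"twist":0},{"jaw":0,"linear":[3.2,2.1,0],"twist":0},{"jaw":0,"linear":[3.2,2.1,0],"twist":0},{"jaw":0,"linear":[2,1.6,0],"twist":0},{"jaw":0,"linear":[0.8,0.9,0],"twist":0},{"jaw":0,"linear":[0,0,0],"twist":0}]'
```

```text
time: 2.1
position: [0.4422, -0.2177, 0.2795]
tool_rot: [0.694, 0.72, 0.0, -0.0]
ft_force: [0.3, -0.3, -0.0]
grip_width: 0.0001
grip_force: 0.0
time: 3.1
position: [0.6446, 0.1066, 0.2788]
tool_rot: [0.693, 0.721, 0.0, -0.0]
ft_force: [0.6, -0.3, 0.8]
grip_width: 0.0003
grip_force: 0.0
```

```bash
python3 -m pendant '[{"jaw":0,"linear":[1,0.5,1],"twist":0},{"jaw":0,"linear":[1.5,0.7,2],"twist":0},{"jaw":0,"linear":[1.1,0.5,2.5],"twist":0},{"jaw":0,"linear":[0,0,2.5],"twist":0},{"jaw":0,"linear":[0,0,2.5],"twist":0},{"jaw":0,"linear":[0,0,2],"twist":0},{"jaw":0,"linear":[0,0,1],"twist":0},{"jaw":0,"linear":[0,0,0.4],"twist":0},{"jaw":0,"linear":[0,0,0],"twist":0},{"jaw":0,"linear":[0,0,0],"twist":0}]'
python3 - <<'E'
from h import *
a=cams.camera("scene")["color"];b=cams.camera("top")["color"]
cv2.imwrite("pics/hov.png",np.hstack([cv2.resize(a[150:350,250:450],(400,400)),cv2.resize(b[100:300,100:300],(400,400))]))
print(robot.get_obs()["position"])
E
```

```text
time: 3.93
position: [0.6602, 0.1396, 0.1415]
tool_rot: [0.694, 0.72, 0.001, 0.001]
ft_force: [-0.3, 0.5, -0.6]
grip_width: 0.0002
grip_force: 0.0
[0.660692   0.13967269 0.14229948]
```

View pics/hov.png

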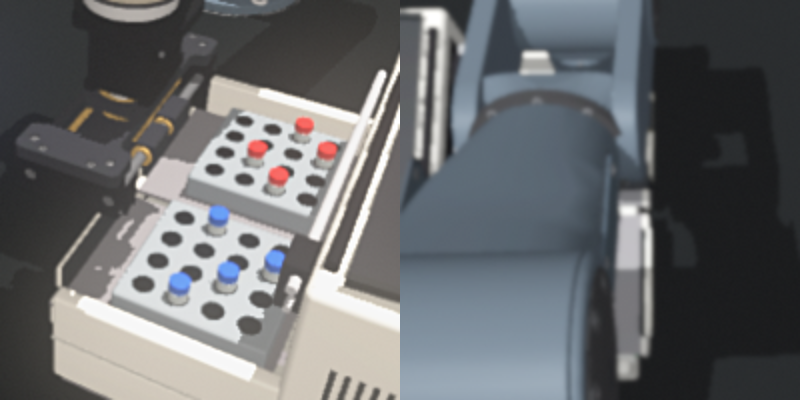

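The scene view (left) shows the closed fingers above the front of the trays, with the tip near crop (135,205). The top view is blocked by the arm. I'll check that the projected tip lands there before going down.

Run:
```python
from h import *
c=cams.camera("scene"); k,d=K(c); V=np.array(c["view"]); rv=cv2.Rodrigues(V[:3,:3])[0]
p=np.array([[.6607,.1397,.125],[.6607,.1397,.070],[.663,.123,.092],[.608,.121,.092],[.718,.124,.092]])
q=cv2.projectPoints(p,rv,V[:3,3],k,d)[0][:,0]; print(q)
im=cv2.resize(c["color"][170:320,250:400],(600,600),interpolation=cv2.INTER_CUBIC)
for a in q: cv2.circle(im,tuple(int(t) for t in ((a-[250,170])*4)),3,(0,255,0),-1)
cv2.imwrite("pics/chk.png",im)
```

```text
[[308.41151003 251.46849638]
 [306.9357979  276.08621148]
 [297.84487017 263.79966404]
 [311.76974581 244.49346457]
 [281.69034063 285.14868881]]
```

View pics/chk.png

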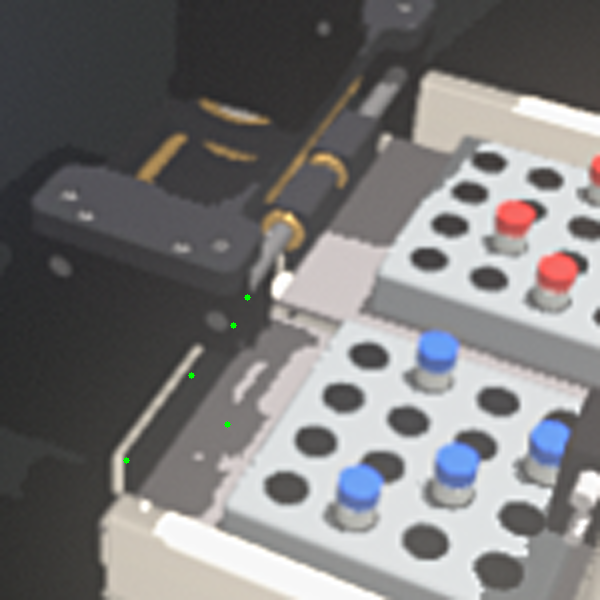

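The projected tip meets the seen fingertip near (235,325) in the crop, and the lip dots lie along the inner edge of the blue lip. I'll go down into the pocket.

```bash
python3 -m pendant '[{"jaw":0,"linear":[0.2,0,0.5],"twist":0},{"jaw":0,"linear":[0,0,0.8],"twist":0},{"jaw":0,"linear":[0,0,0.8],"twist":0},{"jaw":0,"linear":[0,0,0.8],"twist":0},{"jaw":0,"linear":[0,0,0.6],"twist":0},{"jaw":0,"linear":[0,0,0.5],"twist":0},{"jaw":0,"linear":[0,0,0.3],"twist":0},{"jaw":0,"linear":[0,0,0.2],"twist":0},{"jaw":0,"linear":[0,0,0],"twist":0},{"jaw":0,"linear":[0,0,0],"twist":0}]'
```

```text
time: 4.92
position: [0.6597, 0.1418, 0.0956]
tool_rot: [0.694, 0.72, 0.0, 0.0]
ft_force: [-0.1, -0.9, -0.1]
grip_width: 0.0005
grip_force: 0.0
```

```bash
python3 -m pendant '[{"jaw":0,"linear":[-0.1,0,0],"twist":0},{"jaw":0,"linear":[-0.2,0,0],"twist":0},{"jaw":0,"linear":[-0.2,0,0],"twist":0},{"jaw":0,"linear":[-0.1,0,0],"twist":0},{"jaw":0,"linear":[-0.1,0,0],"twist":0},{"jaw":0,"linear":[-0.1,0,0],"twist":0},{"jaw":0,"linear":[-0.1,0,0],"twist":0},{"jaw":0,"linear":[-0.1,0,0],"twist":0}]';python3 -m pendant '[{"jaw":0,"linear":[-0.1,0,0],"twist":0},{"jaw":0,"linear":[-0.1,0,0],"twist":0},{"jaw":0,"linear":[-0.1,0,0],"twist":0},{"jaw":0,"linear":[-0.1,0,0],"twist":0}]'
```

```text
time: 5.58
position: [0.66, 0.1324, 0.0957]
tool_rot: [0.694, 0.72, 0.0, -0.0]
ft_force: [0.3, 3.5, 1.5]
grip_width: 0.0002
grip_force: 1.3
time: 5.92
position: [0.6601, 0.1279, 0.0957]
tool_rot: [0.694, 0.72, 0.0, -0.0]
ft_force: [0.3, 2.8, 2.2]
grip_width: -0.0
grip_force: 1.3
```

```bash
python3 -m pendant '[{"jaw":0,"linear":[-0.15,0,0],"twist":0},{"jaw":0,"linear":[-0.2,0,0],"twist":0},{"jaw":0,"linear":[-0.25,0,0],"twist":0},{"jaw":0,"linear":[-0.3,0,0],"twist":0},{"jaw":0,"linear":[-0.35,0,0],"twist":0},{"jaw":0,"linear":[-0.4,0,0],"twist":0},{"jaw":0,"linear":[-0.4,0,0],"twist":0},{"jaw":0,"linear":[-0.4,0,0],"twist":0},{"jaw":0,"linear":[-0.4,0,0],"twist":0},{"jaw":0,"linear":[-0.4,0,0],"twist":0},{"jaw":0,"linear":[-0.4,0,0],"twist":0},{"jaw":0,"linear":[-0.4,0,0],"twist":0}]'; python3 -m pendant '[{"jaw":0,"linear":[-0.4,0,0],"twist":0},{"jaw":0,"linear":[-0.4,0,0],"twist":0},{"jaw":0,"linear":[-0.4,0,0],"twist":0},{"jaw":0,"linear":[-0.4,0,0],"twist":0},{"jaw":0,"linear":[-0.4,0,0],"twist":0},{"jaw":0,"linear":[-0.4,0,0],"twist":0},{"jaw":0,"linear":[-0.4,0,0],"twist":0},{"jaw":0,"linear":[-0.4,0,0],"twist":0},{"jaw":0,"linear":[-0.4,0,0],"twist":0},{"jaw":0,"linear":[-0.4,0,0],"twist":0},{"jaw":0,"linear":[-0.4,0,0],"twist":0},{"jaw":0,"linear":[-0.4,0,0],"twist":0}]'
```

```text
time: 6.92
position: [0.6614, 0.0869, 0.0955]
tool_rot: [0.694, 0.72, -0.0, -0.0]
ft_force: [-1.5, 3.1, 2.7]
grip_width: 0.0005
grip_force: 1.4
time: 7.92
position: [0.6631, 0.039, 0.0954]
tool_rot: [0.694, 0.72, -0.0, -0.0]
ft_force: [-3.0, 2.2, 0.9]
grip_width: 0.0004
grip_force: 1.4
```

```bash
python3 -m pendant '[{"jaw":0,"linear":[-0.35,0,0],"twist":0},{"jaw":0,"linear":[-0.3,0,0],"twist":0},{"jaw":0,"linear":[-0.25,0,0],"twist":0},{"jaw":0,"linear":[-0.2,0,0],"twist":0},{"jaw":0,"linear":[-0.2,0,0],"twist":0},{"jaw":0,"linear":[-0.15,0,0],"twist":0},{"jaw":0,"linear":[-0.15,0,0],"twist":0},{"jaw":0,"linear":[-0.1,0,0],"twist":0},{"jaw":0,"linear":[-0.1,0,0],"twist":0},{"jaw":0,"linear":[-0.1,0,0],"twist":0}]'; python3 -m pendant '[{"jaw":0,"linear":[-0.1,0,0],"twist":0},{"jaw":0,"linear":[-0.1,0,0],"twist":0}]'
```

```text
time: 8.75
position: [0.664, 0.0204, 0.0954]
tool_rot: [0.694, 0.72, -0.0, -0.0]
ft_force: [-2.2, 2.2, -0.9]
grip_width: 0.0004
grip_force: 1.3
time: 8.92
position: [0.6642, 0.0184, 0.0954]
tool_rot: [0.694, 0.72, 0.0, -0.0]
ft_force: [-1.7, 3.4, -1.3]
grip_width: 0.0005
grip_force: 1.3
```

```bash
for i in 1 2; do python3 -m pendant '[{"jaw":0,"linear":[-0.1,0,0],"twist":0},{"jaw":0,"linear":[-0.07,0,0],"twist":0},{"jaw":0,"linear":[-0.05,0,0],"twist":0}]' | grep -E "position|ft_"; done
```

```text
position: [0.6643, 0.0161, 0.0955]
ft_force: [-0.6, 2.6, -1.2]
position: [0.6644, 0.0142, 0.0955]
ft_force: [-1.7, 4.2, -1.9]
```

```bash
python3 -m pendant '[{"jaw":0,"linear":[-0.05,0,0],"twist":0},{"jaw":0,"linear":[-0.05,0,0],"twist":0}]' | grep -E "position|ft_"
```

```text
position: [0.6644, 0.0141, 0.0955]
ft_force: [-0.5, 6.3, -1.5]
```

```bash
python3 -m pendant '[{"jaw":0,"linear":[-0.05,0,0],"twist":0},{"jaw":0,"linear":[0,0,0],"twist":0}]' | grep -E "position|ft_"
```

```text
position: [0.6644, 0.0141, 0.0956]
ft_force: [-0.9, 8.0, -1.6]
```

```bash
python3 -m pendant '[{"jaw":0,"linear":[0.3,0,0],"twist":0},{"jaw":0,"linear":[0.4,0,0],"twist":0},{"jaw":0,"linear":[0.3,0,0],"twist":0},{"jaw":0,"linear":[0,0,0],"twist":0},{"jaw":0,"linear":[0,0,-0.5],"twist":0},{"jaw":0,"linear":[0,0,-1],"twist":0},{"jaw":0,"linear":[0,0,-2],"twist":0},{"jaw":0,"linear":[0,0,-3],"twist":0},{"jaw":0,"linear":[0,0,-3],"twist":0},{"jaw":0,"linear":[0,0,-3],"twist":0},{"jaw":0,"linear":[0,0,-3],"twist":0},{"jaw":0,"linear":[0,0,-3],"twist":0}]'; python3 -m pendant '[{"jaw":0,"linear":[-1,-1,0],"twist":0},{"jaw":0,"linear":[-2.5,-2,0],"twist":0},{"jaw":0,"linear":[-3,-2,0],"twist":0},{"jaw":0,"linear":[-3,-2,0],"twist":0},{"jaw":0,"linear":[-3,-2,0],"twist":0},{"jaw":0,"linear":[-3,-2,0],"twist":0},{"jaw":0,"linear":[-3,-2,0],"twist":0},{"jaw":0,"linear":[-3,-2,0],"twist":0},{"jaw":0,"linear":[-3,-2,0],"twist":0},{"jaw":0,"linear":[-3,-2,0],"twist":0},{"jaw":0,"linear":[-2,-1,0],"twist":0},{"jaw":0,"linear":[0,0,0],"twist":0}]'
python3 - <<'E'
from h import *
c=cams.camera("top"); b=c["color"]; a=cams.camera("scene")["color"]
cv2.imwrite("pics/end.png",np.hstack([cv2.resize(a,(400,300)),cv2.resize(b,(400,300))]))
hsv=cv2.cvtColor(b,cv2.COLOR_BGR2HSV)
for n,m in(("blue",cv2.inRange(hsv,(100,120,80),(125,255,255))),("red",cv2.inRange(hsv,(0,150,130),(8,255,255)))):
    k,_,s,ce=cv2.connectedComponentsWithStats(m)
    for i in range(1,k):
        if s[i,4]>15: print(n,s[i,4],pts(c,[ce[i]],z=.113).round(4)[0])
E
```

```text
time: 10.75
position: [0.664, 0.0221, 0.2834]
tool_rot: [0.694, 0.72, 0.0, 0.001]
ft_force: [-0.3, -0.9, -1.2]
grip_width: 0.0006
grip_force: 0.0
time: 11.75
position: [0.4735, -0.2845, 0.2819]
tool_rot: [0.696, 0.718, -0.001, 0.002]
ft_force: [0.7, -0.3, 0.9]
grip_width: 0.0005
grip_force: 0.0
blue 39 [0.7013 0.0909 0.113 ]
blue 38 [0.6725 0.1177 0.113 ]
blue 37 [0.6442 0.1447 0.113 ]
blue 36 [0.6179 0.0882 0.113 ]
blue 868 [ 0.4506 -0.178   0.113 ]
red 23 [0.5416 0.2334 0.113 ]
red 23 [0.5151 0.2042 0.113 ]
red 26 [0.4859 0.26   0.113 ]
red 20 [0.4585 0.2305 0.113 ]
```

View pics/end.png

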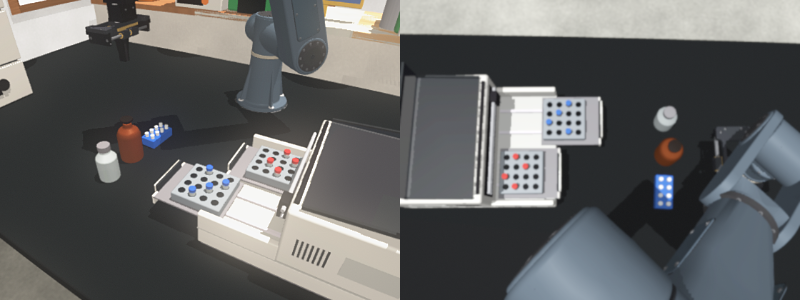

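Both views show the blue tray fully out. Its caps have moved about 119.6 mm, and the red caps, bottles and block are unmoved. The hand is clear.

```bash
python3 -c "
from rig import robot
print(robot.hand_in())"
```

```text
the job is handed in; nothing more can be done
None
```

The blue-capped tray is drawn out about 120 mm to its stop, with at most about 8 N read at the wrist as it met the stop. The red tray, vials, bottles and vial block are undisturbed, the hand is clear, and the job is handed in.

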